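# Hold the chest lid for fitting its stay

### The job

The joiner is about to screw a stay to the lid of the small wooden chest. While the lid is still closed, set the two loose fittings ready in the fitting tray, the round knob upright in the round nest and the brass catch block in the oblong nest, each fully down in its nest and let go; then lift the chest's lid, which falls shut if let go, to 50 degrees open and finish while still holding it steady there. Leave the chisel, the glue jar and the try square alone.

Things in the scene. Friction and masses are not known exactly. Their poses are not given: they have to be found in the camera images.
- knob: Loose turned dark-wood knob standing upright, 47 mm tall: a round foot 36 mm in diameter and 14 mm high, a waist 22 mm in diameter at 19 to 24 mm up, and a head 30 mm in diameter between 30 and 42 mm up. About 60 g. Origin: centre of its underside; z up its axis.
- catch: Loose plain brass block (a catch), 26 mm along its x, 44 mm along its y, 46 mm tall, with two dark screw dots on top. About 300 g. Origin: centre of its underside; z up.
- tray: Pale wooden fitting tray, fixed to the bench, 100 mm along its x, 170 mm along its y, 22 mm high, with two nests 12 mm deep with green felt floors 10 mm above the bench. Origin: centre of its underside; z up.
- tray_hole0 (a point): Centre of the round nest's mouth, level with the tray's top (22 mm above the bench); 40 mm in diameter, 12 mm deep. It lies 42 mm from the tray's middle towards the tray's -y.
- tray_hole1 (a point): Centre of the oblong nest's mouth, level with the tray's top; 30 mm along the tray's x and 48 mm along the tray's y, 12 mm deep. It lies 42 mm from the tray's middle towards the tray's +y.
- chest: Dark wooden chest with a hinged lid, fixed to the bench: 180 mm along its x, 220 mm along its y, 100 mm high without the lid. Its front (its -x side) roughly faces the robot; hinges on the +x side. Origin: centre of its underside; z up.
- lid_hinge (a point): Middle of the lid's hinge axis, fixed on the chest: on its top rear edge, 90 mm behind the chest's centre (+x of the chest), 100 mm above the bench. The axis runs along the chest's y.
- lid (a joint): Opening angle of the lid in rad: 0 closed (lid level), growing as its front edge rises, stop at 1.4. No spring or stay: the lid (about 0.45 kg, 12 mm thick, 184 mm from the hinge to its front edge, 224 mm wide) falls shut by its weight from any angle. 50 degrees is 0.873 rad.
- lid_pull (a point): Grip point in the lid's brass pull: a tab 20 mm wide (chest's y), 12 mm thick, sticking out 44 mm level from the middle of the lid's front edge, nothing under it. Point: middle of its width and thickness, 30 mm out from the edge; 214 mm from the hinge axis along the lid, 6 mm above the lid's underside (106 mm above the bench when closed). It moves with the lid.
- chisel: Bystander: loose chisel with a wooden handle, 235 mm long along its y (handle end at +140, blade tip at -95 mm), lying near the robot's side of the bench, up to 26 mm high. Origin: on the bench, below its axis.
- glue: Bystander: loose glue jar with a green cap, 56 mm in diameter, 85 mm tall. Origin: centre of its underside.
- square: Bystander: loose try square lying flat, dark wooden stock 120 mm along its y and 22 mm along its x, 18 mm high, steel blade reaching out to 160 mm along its +x. Origin: centre of the stock's underside.
Not all that is in view belongs to the job. Several things look just like the tray: the one meant starts farthest to the robot's left. What is shaped like the catch but white is not meant.

How it is judged:
On the way:
1. with the lid still closed, knob and catch block fully down in their own nests and let go (value of joint lid below 0.1 rad and z of knob in the frame of tray_hole0 below -0.0095 m and horizontal distance between knob and tray_hole0 below 0.005 m and angle between each of knob, catch's own z axis and vertical below 0.12 rad and z of catch in the frame of tray_hole1 below -0.0095 m and horizontal distance between catch and tray_hole1 below 0.005 m and contact force between the fingers and knob below 0.1 N and contact force between the fingers and catch below 0.1 N), for 0.2 s.
At the end, for the whole second after the job is handed in: The robot's fingers still hold the lid (over 0.5 N) at 50 degrees open, within 5 degrees (0.785 to 0.960 rad), moving less than 0.1 rad/s; knob and catch block stand upright (within 0.12 rad), at least 9.5 mm down and within 5 mm of centre in their own nests (value of joint lid between 0.785 and 0.96 rad and velocity of joint lid between -0.1 and 0.1 rad/s and contact force between the fingers and lid above 0.5 N and z of knob in the frame of tray_hole0 below -0.0095 m and horizontal distance between knob and tray_hole0 below 0.005 m and angle between each of knob, catch's own z axis and vertical below 0.12 rad and z of catch in the frame of tray_hole1 below -0.0095 m and horizontal distance between catch and tray_hole1 below 0.005 m); the arm keeps its last pose, push and grip.
It fails at once if the chisel, glue jar or try square is pushed more than 20 mm or the jar tipped (distance of any of chisel, glue, square from where it was at the start of the episode above 0.02 m or angle between glue's own z axis and vertical above 0.4 rad).
It also fails if it takes over 61 s, if anything falls off the work surface, if the arm or the gripper's body presses on something with over 40 N, if the wrist force passes 120 N, or if a joint passes its speed limit or range.

### The arm

A 6-joint arm with a two-finger parallel gripper is mounted at the origin on the work surface. World frame = base frame: x ahead of the robot, y to its left, z up, the work surface at z = 0. Lengths are in m, angles in rad, forces in N, time in s.
With the tool pointing down it reaches from about 0.325 to 0.925 m from the base axis. Payload 3.1 kg.
Tool frame: the origin (TCP) lies on the front face of the gripper's body, between the roots of the fingers; the fingertips stand 73 mm ahead of it and the grasp point (between the pads) lies 54 mm ahead of it; z points along the fingers, y is the line along which they close (so a half turn about z gives the same grasp; the last joint's range is limited). The gripper opens to 85 mm and grips with 20 to 120 N. Pads are 22 mm wide; open, the fingers measure 114 mm over their backs; the gripper's body (76 mm by 85 mm) begins 54 mm behind the grasp point. The pads swing forward as they close: fully open they stand 13 mm farther back than shut.
Start: joints at [-1.224, 0.217, 1.613, -0, 1.311, -0.112], TCP at [0.277, -0.56, 0.304] pointing down, gripper open.
Joint ranges: [-2.75, 2.75], [-0.78, 2.1], [0.31, 2.55], [-1.13, 4.27], [0.13, 2.63], [-2.58, 2.58]. Speed limits (rad/s): [2.79, 2.79, 3.14, 3.14, 3.14, 3.14].

### API

Orientations are given as a unit quaternion [x, y, z, w].
In Python, from workcell import sense, camera, r, spotter gives the robot as it stands.
- The arm moves only by the tool servo_tool, never from a script. Its argument "rows" is a list of rows, each a list of 7 numbers: the opening in per cent of the stroke, from 0 (shut) to 100 (fully open), then the shift along the tool's x, y, z in m, then the turn, a rotation vector about the tool's x, y, z in degrees. A call has 1 to 10 rows; each row shifts and turns the commanded pose from where the row before left it, along the tool's axes as they then stand; what a row does not reach is not made up. A row lasts 1/10 s, in which the tool goes at most 50 mm and 8.59 degrees, less where a joint would pass 70% of its speed; a pose out of reach is approached as far as the arm can. A call with a gripper value outside its range is refused whole. The fingers move at their own pace and stop on an object; "squeeze" is the grip in N (left out, the last holds). Time passes only in rows, so rows that do not move let the fingers close. It gives the time, the measured TCP pose, the force, the opening and the grip force at its end, in the units of the state.
- sense(): the state, without advancing time (a new reading comes with each control period).
- camera(name): name is "scene" or "top" or "wrist"; returns a dict with "pixels" (400x640x3 uint8, red, green, blue), "mtx" (3x3 intrinsics, pixels), "xyz" and "orientation" of the camera in the world; the wrist camera has in their place "tool_from_camera" (4x4, takes a point from camera to tool coordinates, whose origin is the TCP and whose axes are the flange's). Camera axes: x right, y down, z forward; pixel columns grow to the right and rows downward; lengths in m; the calibration is good to about 2 mm. A picture is of the moment at which its call begins: read the wrist's pose just before it. There is no depth.
- r.close_job(): hands the job in; it is judged then, once.
Trained networks look in a picture, given as the dict that the camera call returned (one of the last four; its "shot" number tells which), for a name from the list of things; names that differ only in an ending like _2 or _b are one class to them, and where a whole thing is asked for, a point or a joint stands for the part that bears it (a point fixed in the world has none). Each returns a list of dicts, best first, with "confidence" (0 to 1); they miss things now and then, are a little off and sometimes report something else, mostly with a low value. They report only what shows in the picture. A call takes as long as a camera call. They do not tell look-alikes from the thing itself.
- spotter.find_in(picture, name): "centre" ([column, row] in pixels, amid what is visible of it).
- spotter.landmark_of(picture, name): "centre" ([column, row] in pixels: a listed point, or the origin of a listed thing).
The state is a dict: "t": time; "qpos": joint angles; "joint_vel": joint speeds; "effort": joint torques, N m; "eef_pos": TCP position; "tcp_rot": TCP orientation; "contact_force": force on the tool from outside, world axes, zero at the start; "torque": the same for the moment, N m; "finger_gap": opening from 0.0 (shut) to 1.0 (fully open); "gripper_force": force on a finger pad.
Only numpy, scipy, OpenCV 4.12 (cv2) and the standard library are available. Lean on these libraries where they do the work, as an engineer would, in place of code of your own. Each camera call takes 0.05 s, during which the arm holds its last target. There are 200 camera calls.

## Working session

There is one attempt and no reset: what is moved stays moved. The work goes in short steps, Python scripts to look and compute and a tool call to move; the robot and the scene stay as the last step left them, time stands still between calls to the robot, and variables do not carry over. Pictures are saved under pics/ and viewed, at most 10 in all, crops included, and the job is handed in when it is done.

Besides the shell and the picture viewer there is one more tool, called as name([rows], argument=value, ...), one row to a line, values as JSON. servo_tool: Moves the arm, as the interface text tells. Its arguments: {"type":"object","properties":{"rows":{"type":"array"},"squeeze":{"type":"number"}},"required":["rows"]}

```bash
mkdir -p pics; ls; cat > h.py <<'E'
import numpy as np, cv2
from scipy.spatial.transform import Rotation as R
from workcell import sense, camera, r, spotter
def cam(name):
    s=sense(); p=camera(name)
    if 'tool_from_camera' in p:
        T=np.eye(4);T[:3,:3]=R.from_quat(s['tcp_rot']).as_matrix();T[:3,3]=s['eef_pos'];p['T']=T@np.array(p['tool_from_camera'])
    else:
        T=np.eye(4);T[:3,3]=p['xyz'];o=np.array(p['orientation']);T[:3,:3]=R.from_quat(o).as_matrix() if o.size==4 else o;p['T']=T
    return p
def w(p,uv,z):
    d=p['T'][:3,:3]@np.linalg.solve(p['mtx'],[uv[0],uv[1],1.]);c=p['T'][:3,3]
    return c+d*(z-c[2])/d[2]
def px(p,X):
    q=p['T'][:3,:3].T@(np.array(X)-p['T'][:3,3]);q=np.array(p['mtx'])@q;return q[:2]/q[2]
def save(p,n): cv2.imwrite('pics/'+n,p['pixels'][:,:,::-1])
E
python3 - <<'E'
from h import *
for n in ['top','scene']:
    p=cam(n);save(p,n+'0.png');print(n,p['T'].round(3).tolist())
    for k,z in dict(knob=0,catch=0,tray=0,tray_hole0=.022,tray_hole1=.022,chest=0,lid_hinge=.1,lid_pull=.106,chisel=0,glue=0,square=0).items():
        print(k,[(round(d['confidence'],2),np.round(d['centre']).tolist(),w(p,d['centre'],z)[:2].round(3).tolist()) for d in spotter.landmark_of(p,k)[:5]])
print(sense())
E
```

```text
pics
top [[-0.096, -0.97, 0.224, 0.317], [-0.995, 0.093, -0.022, -0.059], [0.0, -0.225, -0.974, 1.128], [0.0, 0.0, 0.0, 1.0]]
knob [(0.65, [393.0, 237.0], [0.469, -0.28])]
catch [(0.78, [329.0, 244.0], [0.466, -0.105])]
tray [(0.93, [357.0, 194.0], [0.599, -0.198]), (0.72, [451.0, 236.0], [0.456, -0.437])]
tray_hole0 [(0.98, [341.0, 190.0], [0.608, -0.152]), (0.96, [373.0, 190.0], [0.6, -0.24]), (0.73, [443.0, 239.0], [0.448, -0.408]), (0.68, [467.0, 234.0], [0.455, -0.472]), (0.62, [435.0, 159.0], [0.672, -0.421])]
tray_hole1 [(0.98, [341.0, 190.0], [0.608, -0.152]), (0.96, [373.0, 190.0], [0.6, -0.24]), (0.73, [443.0, 239.0], [0.448, -0.408]), (0.68, [467.0, 234.0], [0.455, -0.472]), (0.62, [435.0, 159.0], [0.672, -0.421])]
chest [(0.8, [215.0, 201.0], [0.616, 0.196]), (0.55, [202.0, 243.0], [0.502, 0.234])]
lid_hinge [(0.97, [203.0, 162.0], [0.695, 0.198])]
lid_pull [(0.68, [205.0, 242.0], [0.486, 0.199]), (0.23, [394.0, 238.0], [0.452, -0.261])]
chisel [(0.67, [231.0, 292.0], [0.366, 0.164])]
glue [(0.63, [278.0, 159.0], [0.721, 0.012])]
square [(0.87, [434.0, 155.0], [0.69, -0.4
[... 1237 characters left out ...]
)]
{'t': 1.2, 'qpos': array([-1.22422249e+00,  2.16878678e-01,  1.61343438e+00, -1.34977174e-05,
        1.31127442e+00, -1.12214960e-01]), 'joint_vel': array([-0.00078896, -0.00051271,  0.00115659, -0.00088203, -0.00100974,
        0.00032726]), 'effort': array([-2.33632809e-04, -3.96898663e+01, -3.04250693e+01, -2.06384652e-04,
        8.28494485e-04, -4.79997993e-06]), 'eef_pos': array([ 0.27679867, -0.5603665 ,  0.30389551]), 'tcp_rot': array([ 9.73803886e-01,  2.27389513e-01, -6.17585574e-06,  3.33037364e-06]), 'contact_force': array([-0.4943549 ,  0.47415786, -0.50057602]), 'torque': array([ 0.0394537 , -0.0426517 ,  0.00838451]), 'gripper_force': 0.0, 'finger_gap': 0.9995476902746754}
```

```bash
python3 - <<'E'
import cv2,numpy as np
a=cv2.imread('pics/top0.png')[120:320,150:500]
cv2.imwrite('pics/c0.png',cv2.resize(a,(800,457),interpolation=cv2.INTER_CUBIC))
E
```

```text
(no output)
```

View pics/c0.png

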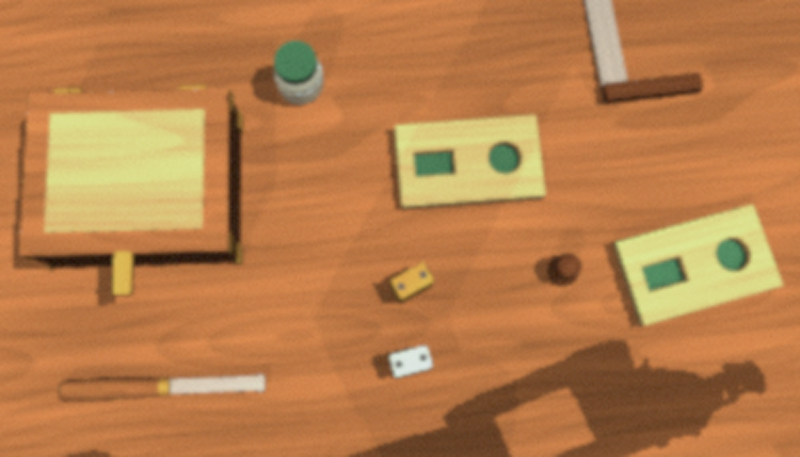

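View pics/scene0.png

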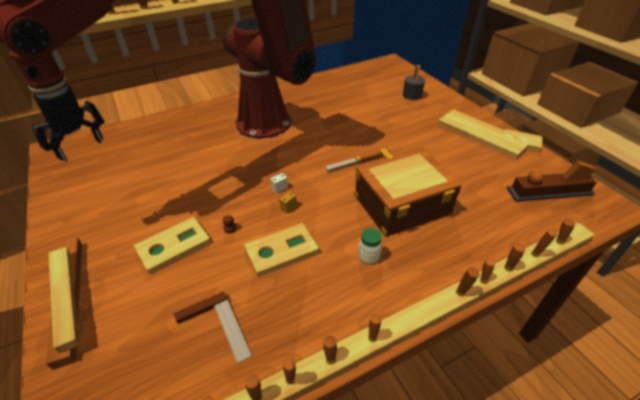

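The top crop shows two tray-like boards. The one at px (357,194), y≈-0.20, is farthest to the robot's left, so it is the tray meant; the one at px (451,236), y≈-0.44, is the look-alike. There are two blocks of the catch's shape: the brass one at px (330,243) is meant, and the white one at px (330,278) is not. The knob is at px (396,237), the lid pull at px (204,240) and the glue jar at px (280,155). The scene view agrees.

```bash
cat >> h.py <<'E'
def pose(yaw,tilt=0,az=0):
    # tool down with tool-x at yaw (deg); tilt>0 leans tool z forward towards azimuth az
    a=np.radians(az)
    return R.from_rotvec(-np.radians(tilt)*np.array([-np.sin(a),np.cos(a),0]))*R.from_euler('z',yaw,degrees=True)*R.from_euler('x',180,degrees=True)
def plan(P,rot,n,g):
    s=sense();R0=R.from_quat(s['tcp_rot']);p=np.array(s['eef_pos']);d=(np.array(P)-p)/n
    rv=(R0.inv()*rot).as_rotvec();rows=[]
    for i in range(n):
        Ri=R0*R.from_rotvec(rv*i/n)
        rows.append([g]+(Ri.inv().apply(d)).round(4).tolist()+np.degrees(rv/n).round(2).tolist())
    print(rows)
E
python3 - <<'E'
from h import *
plan([.45,-.28,.22],pose(85),8,100)
p=cam('wrist');print(np.round(p['tool_from_camera'],3).tolist(),np.round(p['mtx']).tolist())
E
```

```text
[[100, 0.0349, -0.0218, 0.0105, -0.0, 0.0, -7.34], [100, 0.0374, -0.0172, 0.0105, -0.0, 0.0, -7.34], [100, 0.0393, -0.0123, 0.0105, -0.0, 0.0, -7.34], [100, 0.0406, -0.0071, 0.0105, -0.0, 0.0, -7.34], [100, 0.0411, -0.0019, 0.0105, -0.0, 0.0, -7.34], [100, 0.0411, 0.0034, 0.0105, -0.0, 0.0, -7.34], [100, 0.0403, 0.0086, 0.0105, -0.0, 0.0, -7.34], [100, 0.0389, 0.0137, 0.0105, -0.0, 0.0, -7.34]]
[[0.001, -0.948, -0.319, 0.082], [1.0, 0.001, 0.0, 0.0], [0.0, -0.319, 0.948, -0.07], [0.0, 0.0, 0.0, 1.0]] [[289.0, 0.0, 320.0], [0.0, 289.0, 198.0], [0.0, 0.0, 1.0]]
```

servo_tool([
  [100,0.035,-0.022,0.0105,0,0,-7.34],
  [100,0.037,-0.017,0.0105,0,0,-7.34],
  [100,0.039,-0.012,0.0105,0,0,-7.34],
  [100,0.041,-0.007,0.0105,0,0,-7.34],
  [100,0.041,-0.002,0.0105,0,0,-7.34],
  [100,0.041,0.003,0.0105,0,0,-7.34],
  [100,0.04,0.009,0.0105,0,0,-7.34],
  [100,0.039,0.014,0.0105,0,0,-7.34],
  [100,0,0,0,0,0,0],
  [100,0,0,0,0,0,0],
])

```text
t: 2.25
eef_pos: [0.4504, -0.28, 0.2197]
tcp_rot: [0.737, 0.676, -0.0, -0.0]
contact_force: [0.1, -0.9, -0.2]
finger_gap: 1.0
gripper_force: 0.0
```

```bash
python3 - <<'E'
from h import *
s=sense();print(s['t'],s['eef_pos'],R.from_quat(s['tcp_rot']).as_euler('xyz',degrees=True),s['joint_vel'].max())
p=cam('wrist');save(p,'w1.png')
for k,z in dict(knob=0,catch=0,tray_hole0=.022,tray_hole1=.022).items():
    print(k,[(round(d['confidence'],2),np.round(d['centre']).tolist(),w(p,d['centre'],z)[:2].round(4).tolist()) for d in spotter.landmark_of(p,k)[:4]])
E
```

```text
2.25 [ 0.45044585 -0.279974    0.21971512] [-1.79961410e+02  1.45010054e-02  8.50923803e+01] -0.0009068967772266287
knob [(0.74, [334.0, 183.0], [0.4646, -0.2809])]
catch []
tray_hole0 [(0.95, [345.0, 352.0], [0.4628, -0.483]), (0.92, [325.0, 296.0], [0.4459, -0.4019]), (0.91, [484.0, 122.0], [0.6023, -0.2289]), (0.72, [496.0, 16.0], [0.6041, -0.1457])]
tray_hole1 [(0.95, [345.0, 352.0], [0.4628, -0.483]), (0.92, [325.0, 296.0], [0.4459, -0.4019]), (0.91, [484.0, 122.0], [0.6023, -0.2289]), (0.72, [496.0, 16.0], [0.6041, -0.1457])]
```

View pics/w1.png

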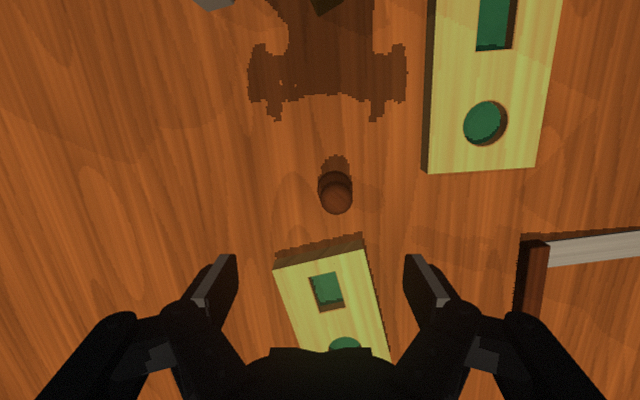

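The wrist view shows the knob at px (335,190), the wanted tray's round nest at (485,122) and the look-alike tray below at (330,300).

```bash
python3 - <<'E'
from h import *
p=cam('wrist')
g=cv2.cvtColor(p['pixels'],cv2.COLOR_RGB2HSV)[...,2]
print(px(p,[.4646,-.281,0]),px(p,[.4646,-.281,.047]),w(p,[336,197],.045))
plan([.464,-.281,.10],pose(85),3,75); plan([.464,-.281,.091],pose(85),1,75)
E
```

```text
[333.63317401 180.98324265] [336.0108216  195.03370626] [ 0.46451776 -0.283509    0.045     ]
[[75, 0.0008, 0.0046, 0.0401, 0.01, 0.01, -0.04], [75, 0.0008, 0.0046, 0.0401, 0.01, 0.01, -0.04], [75, 0.0008, 0.0046, 0.0401, 0.01, 0.01, -0.04]]
[[75, 0.0023, 0.0139, 0.1294, 0.04, 0.04, -0.12]]
```

servo_tool([
  [75,0,0.005,0.043,0,0,0],
  [75,0,0.005,0.043,0,0,0],
  [75,-0.001,0.004,0.046,0,0,0],
  [75,0,0,0,0,0,0],
  [0,0,0,0,0,0,0],
  [0,0,0,0,0,0,0],
  [0,0,0,0,0,0,0],
  [0,0,0,0,0,0,0],
  [0,0,0,0,0,0,0],
], squeeze=30)

```text
t: 3.45
eef_pos: [0.4659, -0.2846, 0.0914]
tcp_rot: [0.737, 0.676, 0.0, 0.003]
contact_force: [-1.3, -0.2, 7.8]
finger_gap: 0.329
gripper_force: 30.1
```

servo_tool([
  [0,0,0,-0.02,0,0,0],
  [0,0,0,-0.04,0,0,0],
  [0,0,0,-0.04,0,0,0],
  [0,0,0,0,0,0,0],
  [0,0,0,0,0,0,0],
])

```text
t: 3.95
eef_pos: [0.4649, -0.2835, 0.1903]
tcp_rot: [0.737, 0.676, 0.0, 0.002]
contact_force: [-0.2, 1.1, -1.5]
finger_gap: 0.326
gripper_force: 29.9
```

```bash
python3 - <<'E'
from h import *
s=sense();print(s['t'],s['eef_pos'],s['contact_force'],s['finger_gap'],R.from_quat(s['tcp_rot']).as_euler('xyz',degrees=True))
p=cam('wrist');save(p,'w2.png')
for k,z in dict(tray_hole0=.022,catch=0).items():
    print(k,[(round(d['confidence'],2),np.round(d['centre']).tolist(),w(p,d['centre'],z)[:2].round(4).tolist()) for d in spotter.landmark_of(p,k)[:4]])
E
```

```text
3.95 [ 0.46493582 -0.28353097  0.19034736] [-0.15485565  1.12322295 -1.45137242] 0.3257091557294197 [1.79769497e+02 1.52880402e-01 8.50137186e+01]
tray_hole0 [(0.86, [486.0, 123.0], [0.6042, -0.2309]), (0.63, [498.0, 2.0], [0.6043, -0.1475]), (0.56, [311.0, 310.0], [0.4472, -0.3993])]
catch []
```

View pics/w2.png

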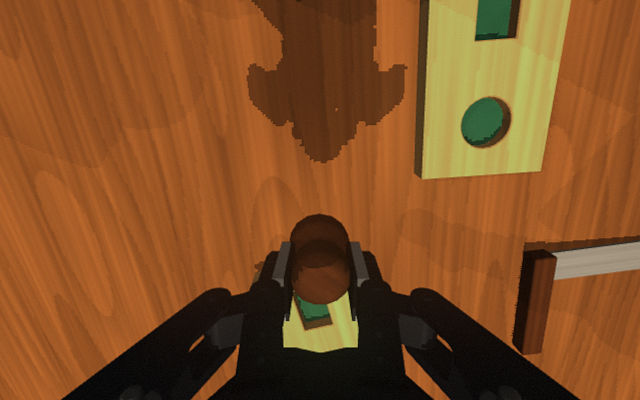

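The knob is held upright between the pads, its head at px (321,272). The wanted round nest shows at (486,123) and the oblong nest at (496,10).

servo_tool([
  [0,-0.001,0.04,0.005,0,0,0],
  [0,-0.001,0.04,0.005,0,0,0],
  [0,-0.001,0.04,0.005,0,0,0],
  [0,0,0.018,0.005,0,0,0],
  [0,0,0,0,0,0,0],
  [0,0,0,0,0,0,0],
])

```text
t: 4.7
eef_pos: [0.6, -0.2971, 0.1654]
tcp_rot: [0.737, 0.676, -0.001, -0.002]
contact_force: [-0.2, -0.3, -0.0]
finger_gap: 0.325
gripper_force: 30.0
```

```bash
python3 - <<'E'
from h import *
s=sense();print(s['t'],s['eef_pos'],s['contact_force'],s['finger_gap'])
p=cam('wrist');save(p,'w3.png')
zb=s['eef_pos'][2]-.0914
print('knob',[(round(d['confidence'],2),np.round(d['centre'],1),w(p,d['centre'],zb)[:2].round(4)) for d in spotter.landmark_of(p,'knob')[:2]])
h=[d for d in spotter.landmark_of(p,'tray_hole0')]
print([(round(d['confidence'],2),np.round(d['centre'],1),w(p,d['centre'],.022)[:2].round(4)) for d in h])
E
```

```text
4.7 [ 0.60001093 -0.29708359  0.16542945] [-0.2063915  -0.33148358 -0.03716706] 0.32549249661254176
knob [(0.57, array([321.6, 235.9]), array([ 0.6011, -0.2942]))]
[(0.87, array([163.7, 325.3]), array([ 0.4471, -0.3975])), (0.64, array([317.3, 122.8]), array([ 0.6034, -0.23  ])), (0.33, array([312.7,  62.1]), array([ 0.6038, -0.1903]))]
```

View pics/w3.png

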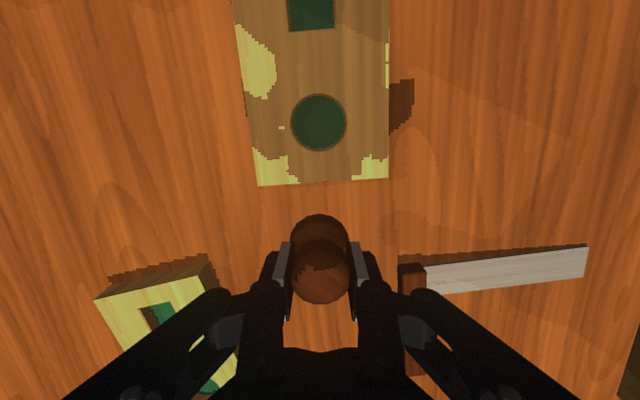

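servo_tool([
  [0,0.032,-0.001,0,0,0,0],
  [0,0.032,-0.0015,0,0,0,0],
  [0,0,0,0.02,0,0,0],
  [0,0,0,0.02,0,0,0],
  [0,0,0,0,0,0,0],
  [0,0,0,0,0,0,0],
])

```text
t: 5.45
eef_pos: [0.6035, -0.2339, 0.1279]
tcp_rot: [0.737, 0.675, -0.0, -0.001]
contact_force: [-0.3, -1.7, -0.2]
finger_gap: 0.328
gripper_force: 30.0
```

```bash
python3 - <<'E'
from h import *
s=sense();print(s['t'],s['eef_pos'],s['contact_force'],s['finger_gap'])
p=cam('wrist');save(p,'w4.png')
zb=s['eef_pos'][2]-.0914
print('knob',[(round(d['confidence'],2),np.round(d['centre'],1),w(p,d['centre'],zb)[:2].round(4)) for d in spotter.landmark_of(p,'knob')[:2]])
print('h0',px(p,[.6034,-.23,.022]))
E
```

```text
5.45 [ 0.60347689 -0.23394689  0.12786953] [-0.3101913  -1.70111013 -0.19248743] 0.32804523056536417
knob [(0.93, array([319.1, 235.4]), array([ 0.6033, -0.2307]))]
h0 [319.22205824 224.76774448]
```

View pics/w4.png

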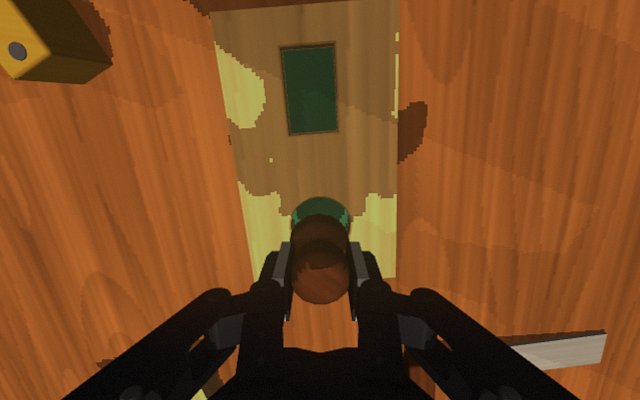

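The knob hangs at px (320,250) and the rim of the round nest shows evenly behind it, at columns 291 to 350, so they are aligned. The oblong nest is at (310,88).

servo_tool([
  [0,0.0005,0,0.012,0,0,0],
  [0,0,0,0.009,0,0,0],
  [0,0,0,0.006,0,0,0],
  [0,0,0,0,0,0,0],
  [0,0,0,0,0,0,0],
])

```text
t: 6.05
eef_pos: [0.6042, -0.2321, 0.1006]
tcp_rot: [0.737, 0.676, 0.001, -0.001]
contact_force: [-0.1, 5.5, 3.0]
finger_gap: 0.327
gripper_force: 31.6
```

servo_tool([
  [75,0,0,0,0,0,0],
  [75,0,0,0,0,0,0],
  [75,0,0,-0.01,0,0,0],
  [75,0,0,-0.04,0,0,0],
  [75,-0.03,-0.03,-0.04,0,0,0],
  [75,-0.03,-0.03,-0.02,0,0,0],
  [75,0,0,0,0,0,0],
  [75,0,0,0,0,0,0],
])

```text
t: 6.85
eef_pos: [0.544, -0.2855, 0.2069]
tcp_rot: [0.738, 0.675, 0.0, 0.002]
contact_force: [0.2, 1.1, -0.4]
finger_gap: 0.754
gripper_force: 0.0
```

```bash
python3 - <<'E'
from h import *
s=sense();print(s['t'],s['eef_pos'],s['finger_gap'])
p=cam('wrist');save(p,'w5.png')
print('knob',[(round(d['confidence'],2),np.round(d['centre'],1),w(p,d['centre'],.01)[:2].round(4)) for d in spotter.landmark_of(p,'knob')[:2]])
print('catch',[(round(d['confidence'],2),np.round(d['centre'],1),w(p,d['centre'],.0)[:2].round(4)) for d in spotter.landmark_of(p,'catch')[:3]])
print('h',[(round(d['confidence'],2),np.round(d['centre'],1),w(p,d['centre'],.022)[:2].round(4)) for d in spotter.landmark_of(p,'tray_hole1')[:3]])
E
```

```text
6.85 [ 0.54401002 -0.28547582  0.20690011] 0.7536528382551271
knob [(0.59, array([380.6, 124.2]), array([ 0.6043, -0.2291]))]
catch []
h [(0.96, array([264.4, 362.9]), array([ 0.4627, -0.484 ])), (0.82, array([382.2,  15.7]), array([ 0.6049, -0.147 ]))]
```

View pics/w5.png

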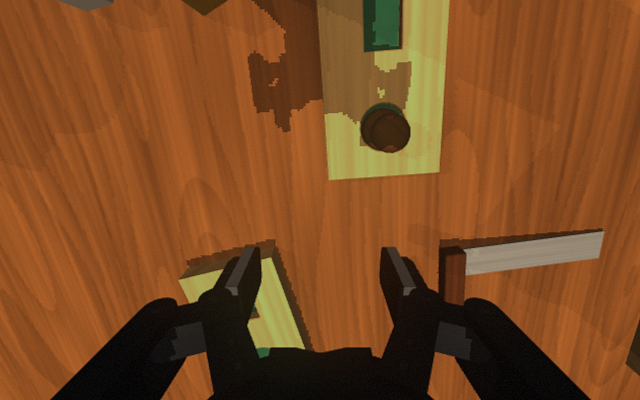

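The knob stands in the round nest at px (385,130). Next I go above the catch.

```bash
python3 - <<'E'
from h import *
plan([.466,-.11,.2],pose(119),5,75)
E
```

```text
[[75, 0.0332, -0.0185, 0.0009, -0.02, -0.02, -6.79], [75, 0.0351, -0.0145, 0.0008, -0.02, -0.02, -6.79], [75, 0.0366, -0.0102, 0.0008, -0.02, -0.02, -6.79], [75, 0.0375, -0.0058, 0.0008, -0.02, -0.02, -6.79], [75, 0.038, -0.0014, 0.0008, -0.02, -0.02, -6.79]]
```

servo_tool([
  [75,0.033,-0.0185,0.001,0,0,-6.8],
  [75,0.035,-0.0145,0.001,0,0,-6.8],
  [75,0.0365,-0.01,0.001,0,0,-6.8],
  [75,0.0375,-0.006,0.001,0,0,-6.8],
  [75,0.038,-0.0015,0.001,0,0,-6.8],
  [75,0,0,0,0,0,0],
  [75,0,0,0,0,0,0],
])

```text
t: 7.75
eef_pos: [0.4659, -0.1101, 0.1995]
tcp_rot: [0.507, 0.862, -0.0, -0.0]
contact_force: [0.9, 0.3, 0.4]
finger_gap: 0.749
gripper_force: 0.0
```

```bash
python3 - <<'E'
from h import *
s=sense();print(s['t'],s['eef_pos'],R.from_quat(s['tcp_rot']).as_euler('xyz',degrees=True))
p=cam('wrist');save(p,'w6.png')
print('catch',[(round(d['confidence'],2),np.round(d['centre'],1),w(p,d['centre'],.0)[:2].round(4)) for d in spotter.landmark_of(p,'catch')[:3]])
E
```

```text
7.75 [ 0.46591982 -0.11013909  0.19952918] [-1.79957026e+02 -2.31722321e-02  1.19118734e+02]
catch [(0.93, array([319.1, 181.5]), array([ 0.4613, -0.1038])), (0.66, array([239.1, 131.4]), array([ 0.3744, -0.098 ]))]
```

View pics/w6.png

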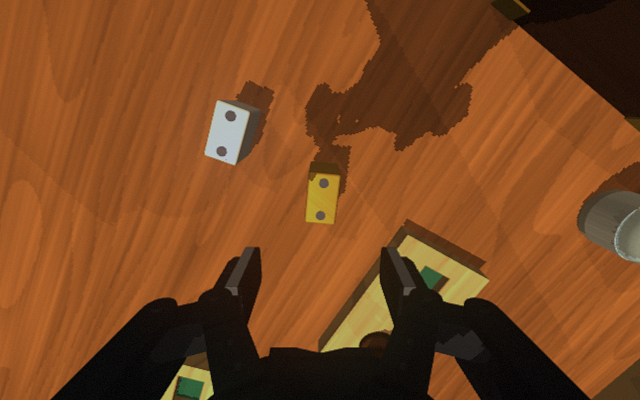

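The brass catch, the one meant, is at px (322,200) with its screw dots at (323.5,183) and (320,215). The white block at (228,131) is not meant.

```bash
python3 - <<'E'
from h import *
p=cam('wrist')
a=w(p,[323.5,183],.046);b=w(p,[320.3,215.3],.046);d=a-b
c=(a+b)/2;yaw=np.degrees(np.arctan2(d[1],d[0]));print(a,b,c,yaw)
plan([c[0],c[1],.088],pose(yaw),4,75)
E
```

```text
[ 0.46030711 -0.09375469  0.046     ] [ 0.47166076 -0.11947753  0.046     ] [ 0.46598393 -0.10661611  0.046     ] 113.81588499171886
[[75, 0.0013, 0.0004, 0.0281, 0.01, 0.01, 1.29], [75, 0.0013, 0.0004, 0.0281, 0.01, 0.01, 1.29], [75, 0.0013, 0.0004, 0.0281, 0.01, 0.01, 1.29], [75, 0.0013, 0.0003, 0.0281, 0.01, 0.01, 1.29]]
```

servo_tool([
  [75,0.0015,0,0.028,0,0,1.3],
  [75,0.0015,0,0.028,0,0,1.3],
  [75,0.001,0,0.028,0,0,1.3],
  [75,0.001,0,0.026,0,0,1.3],
  [75,0,0,0,0,0,0],
  [0,0,0,0,0,0,0],
  [0,0,0,0,0,0,0],
  [0,0,0,0,0,0,0],
  [0,0,0,0,0,0,0],
  [0,0,0,0,0,0,0],
], squeeze=50)

```text
t: 8.9
eef_pos: [0.4656, -0.1077, 0.0921]
tcp_rot: [0.546, 0.838, 0.0, 0.002]
contact_force: [-0.1, -1.2, 6.9]
finger_gap: 0.295
gripper_force: 50.8
```

servo_tool([
  [0,0,0,-0.02,0,0,0],
  [0,0,0,-0.03,0,0,0],
  [0,0,0,-0.03,0,0,0],
  [0,0,0,0,0,0,0],
  [0,0,0,0,0,0,0],
])

```text
t: 9.4
eef_pos: [0.4633, -0.1066, 0.1698]
tcp_rot: [0.546, 0.838, -0.0, -0.0]
contact_force: [-0.9, 0.4, -3.9]
finger_gap: 0.289
gripper_force: 50.2
```

```bash
python3 - <<'E'
from h import *
plan([.604,-.21,.17],pose(89),5,0)
E
```

```text
[[0, -0.0303, 0.0174, -0.0001, -0.0, -0.0, 4.96], [0, -0.0287, 0.02, -0.0001, -0.0, -0.0, 4.96], [0, -0.0268, 0.0224, -0.0001, -0.0, -0.0, 4.96], [0, -0.0248, 0.0246, -0.0, -0.0, -0.0, 4.96], [0, -0.0226, 0.0267, -0.0, -0.0, -0.0, 4.96]]
```

servo_tool([
  [0,-0.03,0.0175,0,0,0,5],
  [0,-0.0285,0.02,0,0,0,5],
  [0,-0.027,0.0225,0,0,0,5],
  [0,-0.025,0.0245,0,0,0,5],
  [0,-0.0225,0.0265,0,0,0,5],
  [0,0,0,0,0,0,0],
  [0,0,0,0,0,0,0],
])

```text
t: 10.1
eef_pos: [0.6027, -0.2099, 0.1666]
tcp_rot: [0.714, 0.7, -0.001, -0.003]
contact_force: [-1.1, 0.8, -3.5]
finger_gap: 0.293
gripper_force: 50.5
```

```bash
python3 - <<'E'
from h import *
s=sense();print(s['t'],s['eef_pos'],R.from_quat(s['tcp_rot']).as_euler('xyz',degrees=True),s['finger_gap'])
p=cam('wrist');save(p,'w7.png')
zb=s['eef_pos'][2]-.0921
print('catch',[(round(d['confidence'],2),np.round(d['centre'],1),w(p,d['centre'],zb)[:2].round(4)) for d in spotter.landmark_of(p,'catch')[:3]])
print('h',[(round(d['confidence'],2),np.round(d['centre'],1),w(p,d['centre'],.022)[:2].round(4)) for d in spotter.landmark_of(p,'tray_hole1')[:3]])
g=cv2.cvtColor(p['pixels'],cv2.COLOR_RGB2HSV)
m=cv2.inRange(g,(60,80,20),(95,255,255));n,l,st,ce=cv2.connectedComponentsWithStats(m)
for i in np.argsort(-st[1:,4])[:3]+1:
    c=np.argwhere(l==i)[:,::-1].astype(np.float32);print(st[i],ce[i],[w(p,q,.01)[:2].round(4) for q in cv2.boxPoints(cv2.minAreaRect(c))])
E
```

```text
10.1 [ 0.60269328 -0.20985784  0.16655026] [-1.79663293e+02 -1.61278818e-01  8.88042368e+01] 0.2926238674397188
catch [(0.95, array([14.8, 61. ]), array([ 0.4473, -0.1053])), (0.6, array([320.2, 232.6]), array([ 0.6026, -0.2049]))]
h [(0.69, array([321.4, 127.4]), array([ 0.6043, -0.146 ]))]
```

View pics/w7.png

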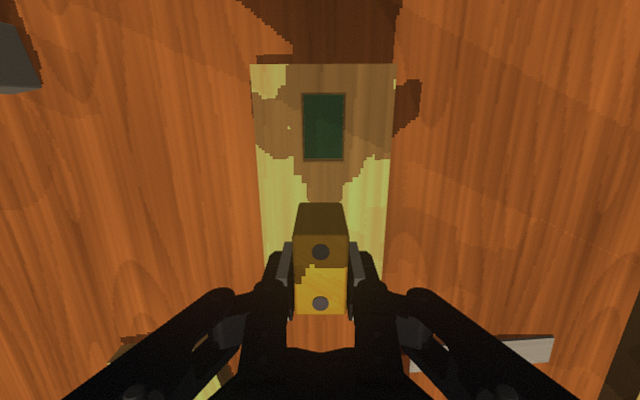

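Nest mouth corners are about (302,93), (345,93), (345,161) and (303,161). The held catch's dots are at (320.5,251) and (320,303).

```bash
python3 - <<'E'
from h import *
s=sense();p=cam('wrist');zb=s['eef_pos'][2]-.0921
m=[w(p,q,.022)[:2] for q in [(302,93),(345.3,93),(345,161),(302.7,161)]]
print(np.round(m,4).tolist(),np.mean(m,0))
a=w(p,[320.5,251.5],zb+.046);b=w(p,[320,303],zb+.046);print(a,b,(a+b)/2,zb)
e=[w(p,q,zb)[:2] for q in [(301,204),(340,204)]];print(e)
print(R.from_quat(s['tcp_rot']).inv().apply(np.r_[np.mean(m,0)-((a+b)/2)[:2],0]))
E
```

```text
[[0.5909, -0.1215], [0.6213, -0.1221], [0.6215, -0.1705], [0.5895, -0.1699]] [ 0.60579955 -0.14602269]
[ 0.60291619 -0.19175155  0.12185671] [ 0.60215103 -0.21972222  0.12185671] [ 0.60253361 -0.20573688  0.12185671] 0.07585671372493273
[array([ 0.59124459, -0.18519544]), array([ 0.61450273, -0.18560144])]
[0.05976774 0.0020629  0.00011621]
```

servo_tool([
  [0,0.03,0.001,0,0,0,0],
  [0,0.03,0.001,0,0,0,0],
  [0,0,0,0.02,0,0,0],
  [0,0,0,0.02,0,0,0],
  [0,0,0,0,0,0,0],
  [0,0,0,0,0,0,0],
])

```text
t: 10.9
eef_pos: [0.6066, -0.1498, 0.1299]
tcp_rot: [0.714, 0.7, -0.0, -0.001]
contact_force: [-0.1, 0.1, -3.5]
finger_gap: 0.297
gripper_force: 50.3
```

```bash
python3 - <<'E'
from h import *
s=sense();print(s['t'],s['eef_pos'],R.from_quat(s['tcp_rot']).as_euler('xyz',degrees=True),s['contact_force'])
p=cam('wrist');cv2.imwrite('pics/w8.png',cv2.resize(p['pixels'][100:350,200:440,::-1],None,fx=2.4,fy=2.4))
E
```

```text
10.9 [ 0.60659988 -0.14980397  0.12987007] [-1.79909937e+02 -3.36865041e-02  8.88309413e+01] [-0.06028858  0.1155486  -3.54159623]
```

View pics/w8.png

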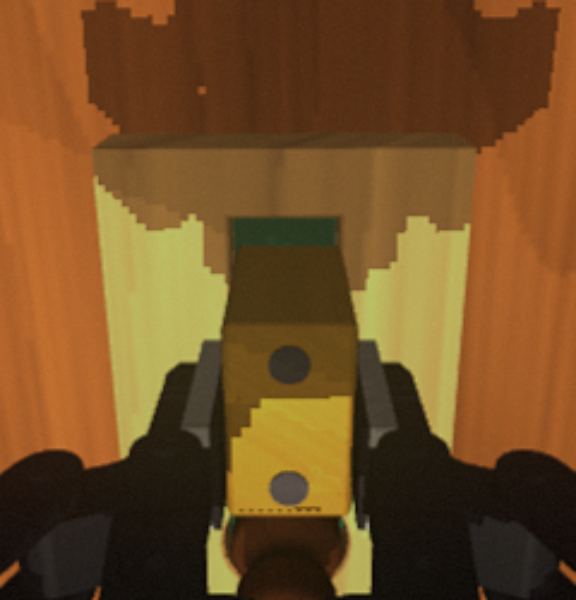

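The nest's far edge spans crop columns 230 to 342 at row 216, and the block's far bottom edge spans about 238 to 346. That puts the block about 1 mm too far right, so I shift by 1 mm and lower it.

```bash
python3 - <<'E'
from h import *
s=sense();p=cam('wrist');zb=s['eef_pos'][2]-.0921;f=lambda u,v:(u/2.4+200,v/2.4+100)
for q,z in [((229,216),.022),((342,216),.022),((239,248),zb),((346,248),zb),((222,323),zb+.046),((357,323),zb+.046),((228,515),zb+.046),((353,515),zb+.046)]:print(w(p,f(*q),z).round(4))
E
```

```text
[ 0.5925 -0.123   0.022 ]
[ 0.6229 -0.1236  0.022 ]
[ 0.5962 -0.1262  0.0388]
[ 0.6227 -0.1268  0.0388]
[ 0.5962 -0.1245  0.0848]
[ 0.6211 -0.125   0.0848]
[ 0.5952 -0.1677  0.0848]
[ 0.6208 -0.1683  0.0848]
```

servo_tool([
  [0,0,-0.0015,0,0,0,0],
  [0,0,0,0.01,0,0,0],
  [0,0,0,0.009,0,0,0],
  [0,0,0,0.006,0,0,0],
  [0,0,0,0.004,0,0,0],
  [0,0,0,0,0,0,0],
  [0,0,0,0,0,0,0],
])

```text
t: 11.7
eef_pos: [0.6057, -0.1502, 0.1022]
tcp_rot: [0.714, 0.7, -0.001, -0.001]
contact_force: [-4.6, 2.2, 6.2]
finger_gap: 0.292
gripper_force: 51.6
```

servo_tool([
  [70,0,0,0,0,0,0],
  [70,0,0,0,0,0,0],
  [70,0,0,-0.01,0,0,0],
  [70,0,0,-0.04,0,0,0],
  [70,-0.03,0,-0.04,0,0,0],
  [70,-0.04,0,-0.02,0,0,0],
  [70,0,0,0,0,0,0],
  [70,0,0,0,0,0,0],
])

```text
t: 12.5
eef_pos: [0.605, -0.2214, 0.2129]
tcp_rot: [0.715, 0.699, 0.001, 0.001]
contact_force: [-0.1, 0.5, -0.1]
finger_gap: 0.703
gripper_force: 0.0
```

```bash
python3 - <<'E'
from h import *
s=sense();print(s['t'],s['eef_pos'],s['finger_gap'])
p=cam('wrist');save(p,'w9.png')
cv2.imwrite('pics/w9.png',cv2.resize(p['pixels'][20:300,200:440,::-1],None,fx=2.1,fy=2.1))
for k in ['knob','catch']:print(k,[(round(d['confidence'],2),np.round(d['centre'],1),w(p,d['centre'],.01)[:2].round(4)) for d in spotter.landmark_of(p,k)[:3]])
t=cam('top')
for k,z in dict(lid_hinge=.1,lid_pull=.106).items():
    print(k,[(round(d['confidence'],2),np.round(d['centre']).tolist(),w(t,d['centre'],z)[:2].round(3).tolist()) for d in spotter.landmark_of(t,k)[:5]])
E
```

```text
12.5 [ 0.60504384 -0.22143951  0.21288134] 0.7027273412006951
knob [(0.77, array([318.7, 196.4]), array([ 0.6042, -0.23  ])), (0.74, array([381.5, 344.5]), array([ 0.6753, -0.4193]))]
catch [(0.92, array([53.2, 53.8]), array([ 0.3813, -0.0971])), (0.88, array([315.7, 111.2]), array([ 0.6034, -0.1488]))]
lid_hinge [(0.88, [204.0, 163.0], [0.692, 0.195]), (0.37, [434.0, 158.0], [0.649, -0.395])]
lid_pull [(0.86, [202.0, 242.0], [0.488, 0.207]), (0.59, [207.0, 160.0], [0.696, 0.186])]
```

View pics/w9.png

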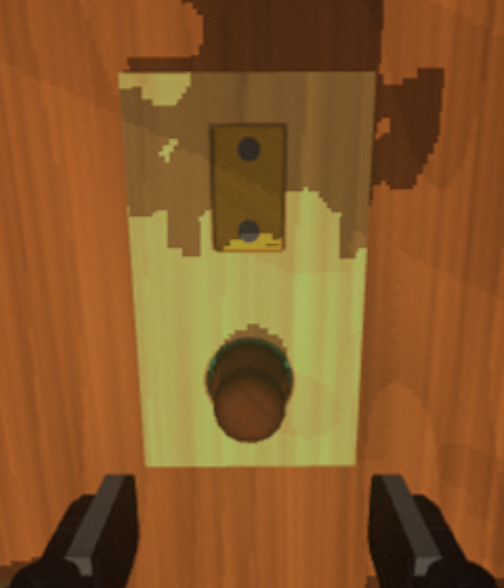

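Both fittings sit in their nests: the catch at crop (248,190) fills the oblong nest, and the knob at (250,385) stands in the round one. Next is the lid.

```bash
python3 - <<'E'
from h import *
plan([.44,.2,.29],pose(175),10,60)
E
```

```text
[[60, 0.0416, -0.0172, -0.0079, -0.01, -0.02, -8.61], [60, 0.0437, -0.0108, -0.0079, -0.01, -0.02, -8.61], [60, 0.0448, -0.0041, -0.008, -0.01, -0.02, -8.61], [60, 0.0449, 0.0026, -0.008, -0.01, -0.02, -8.61], [60, 0.044, 0.0093, -0.008, -0.01, -0.02, -8.61], [60, 0.0421, 0.0158, -0.008, -0.01, -0.02, -8.61], [60, 0.0393, 0.0219, -0.008, -0.01, -0.02, -8.61], [60, 0.0356, 0.0276, -0.008, -0.01, -0.02, -8.61], [60, 0.031, 0.0326, -0.008, -0.01, -0.02, -8.61], [60, 0.0258, 0.0369, -0.008, -0.01, -0.02, -8.61]]
```

servo_tool([
  [60,0.0415,-0.017,-0.008,0,0,-8.5],
  [60,0.0435,-0.011,-0.008,0,0,-8.5],
  [60,0.045,-0.004,-0.008,0,0,-8.5],
  [60,0.045,0.0025,-0.008,0,0,-8.5],
  [60,0.044,0.009,-0.008,0,0,-8.5],
  [60,0.042,0.016,-0.008,0,0,-8.5],
  [60,0.039,0.022,-0.008,0,0,-8.5],
  [60,0.0355,0.0275,-0.008,0,0,-8.5],
  [60,0.031,0.0325,-0.008,0,0,-8.5],
  [60,0.026,0.037,-0.008,0,0,-8.5],
])

```text
t: 13.8
eef_pos: [0.4433, 0.2019, 0.2911]
tcp_rot: [0.051, 0.999, -0.0, -0.0]
contact_force: [0.9, 1.1, -1.1]
finger_gap: 0.603
gripper_force: 0.0
```

servo_tool([
  [60,0,0,0,0,0,0],
  [60,0,0,0,0,0,0],
])

```text
t: 14.0
eef_pos: [0.444, 0.2012, 0.291]
tcp_rot: [0.053, 0.999, -0.0, -0.0]
contact_force: [0.1, -0.4, 0.4]
finger_gap: 0.601
gripper_force: 0.0
```

```bash
python3 - <<'E'
from h import *
s=sense();print(s['t'],s['eef_pos'],R.from_quat(s['tcp_rot']).as_euler('xyz',degrees=True),s['qpos'])
p=cam('wrist');save(p,'w10.png')
for k,z in dict(lid_hinge=.1,lid_pull=.106,chest=0,chisel=0).items():
    print(k,[(round(d['confidence'],2),np.round(d['centre'],1).tolist(),w(p,d['centre'],z)[:2].round(4).tolist()) for d in spotter.landmark_of(p,k)[:3]])
g=cv2.cvtColor(p['pixels'],cv2.COLOR_RGB2HSV);m=spotter.landmark_of(p,'lid_pull')[0]['centre'];u,v=map(int,m)
for rr in range(v-60,v+40,10): print(rr,[g[rr,c].tolist() for c in range(u-32,u+33,8)])
E
```

```text
14.0 [0.44402993 0.20117298 0.2910041 ] [-1.79968329e+02  8.93912834e-04  1.73968266e+02] [ 2.81551203e-01 -6.94412898e-02  1.94302039e+00 -5.42444166e-04
  1.26820768e+00 -1.18380981e+00]
lid_hinge [(0.61, [288.9, 114.3], [0.3711, 0.1815]), (0.52, [40.6, 303.2], [0.5386, -0.114])]
lid_pull [(0.92, [330.2, 231.4], [0.4831, 0.2068]), (0.4, [30.1, 309.1], [0.5407, -0.1209])]
chest [(0.84, [326.6, 273.5], [0.5991, 0.1942])]
chisel [(0.87, [287.9, 114.2], [0.3741, 0.1695])]
171 [[12, 191, 182], [13, 187, 183], [13, 193, 173], [13, 195, 162], [12, 191, 155], [12, 197, 150], [13, 199, 147], [12, 191, 156], [12, 196, 160]]
181 [[12, 192, 171], [12, 196, 165], [13, 194, 160], [13, 195, 166], [12, 193, 172], [13, 196, 168], [12, 195, 170], [12, 195, 165], [13, 196, 164]]
191 [[12, 195, 170], [13, 195, 165], [12, 196, 165], [13, 197, 164], [13, 195, 165], [12, 193, 164], [13, 199, 163], [12, 192, 163], [12, 195, 111]]
201 [[13, 190, 176], [13, 193, 176], [12, 192, 179], [13, 193, 180], [13, 194, 180], [12, 193, 176], [13, 193, 173], [11, 194, 117], [13, 191, 104]]
211 [[12, 196, 176], [12, 192, 179], [12, 192, 173], [12, 194, 168], [13, 193, 174], [13, 194, 171], [13, 196, 172], [12, 194, 100], [12, 197, 101]]
221 [[13, 196, 164], [12, 194, 170], [12, 200, 159], [15, 205, 82], [17, 205, 97], [17, 198, 98], [12, 195, 98], [11, 204, 60], [12, 195, 55]]
231 [[14, 211, 52], [12, 191, 52], [15, 209, 50], [20, 196, 195], [20, 195, 196], [19, 203, 185], [13, 216, 46], [12, 180, 51], [13, 201, 47]]
241 [[13, 190, 51], [14, 193, 45], [13, 202, 48], [20, 201, 193], [20, 200, 193], [20, 201, 185], [12, 181, 52], [12, 172, 52], [12, 207, 48]]
251 [[12, 185, 51], [13, 202, 48], [12, 177, 49], [20, 197, 195], [21, 201, 193], [20, 200, 189], [12, 201, 47], [15, 200, 46], [14, 217, 47]]
261 [[15, 186, 63], [14, 190, 63], [14, 199, 64], [20, 199, 195], [20, 198, 191], [20, 201, 190], [13, 190, 59], [15, 192, 65], [13, 185, 76]]
```

```bash
python3 - <<'E'
from h import *
p=cam('wrist');g=cv2.cvtColor(p['pixels'],cv2.COLOR_RGB2HSV)
m=cv2.inRange(g,(17,150,140),(24,255,255));m[:215]=0
n,l,st,ce=cv2.connectedComponentsWithStats(m);i=l[235,330];print(st[i],ce[i])
for rr in range(218,360,6):
    c=np.where(l[rr]==i)[0]
    if len(c):
        A,B=w(p,[c[0]-.5,rr],.112),w(p,[c[-1]+.5,rr],.112);print(rr,c[0],c[-1],A.round(4)[:2],B.round(4)[:2],((A+B)/2)[:2].round(4))
# lid front edge: bright->dark profile in columns
for c in (250,280,370,400,430): print(c,[int(x) for x in g[240:330:4,c,2]])
E
```

```text
[322 221  20  47 903] [331.83277962 243.48615725]
224 322 341 [0.4727 0.1971] [0.4747 0.2157] [0.4737 0.2064]
230 322 341 [0.4788 0.1964] [0.4809 0.2152] [0.4798 0.2058]
236 322 341 [0.485  0.1958] [0.4871 0.2146] [0.4861 0.2052]
242 323 341 [0.4914 0.196 ] [0.4934 0.2141] [0.4924 0.2051]
248 323 341 [0.4978 0.1953] [0.4998 0.2136] [0.4988 0.2044]
254 323 341 [0.5043 0.1947] [0.5063 0.213 ] [0.5053 0.2038]
260 323 341 [0.5109 0.1939] [0.5129 0.2124] [0.5119 0.2032]
266 325 341 [0.5178 0.1952] [0.5196 0.2118] [0.5187 0.2035]
250 [53, 48, 46, 53, 38, 40, 53, 69, 68, 68, 68, 114, 98, 33, 34, 30, 30, 29, 32, 30, 31, 28, 26]
280 [51, 51, 49, 47, 48, 62, 129, 156, 173, 176, 160, 179, 196, 193, 192, 191, 192, 192, 190, 194, 194, 191, 191]
370 [45, 40, 36, 33, 33, 35, 33, 33, 35, 36, 34, 33, 23, 149, 196, 195, 195, 193, 194, 192, 192, 191, 192]
400 [43, 41, 41, 44, 52, 129, 32, 28, 34, 34, 28, 28, 30, 30, 31, 28, 30, 30, 29, 26, 27, 24, 26]
430 [115, 45, 45, 41, 58, 154, 154, 165, 154, 169, 184, 182, 184, 178, 166, 27, 24, 23, 29, 25, 27, 25, 25]
```

```bash
python3 - <<'E'
from h import *
Q=pose(175,35,-5);print(Q.as_matrix().round(3).tolist())
plan([.424,.2106,.190],Q,5,60)
E
```

```text
[[-0.816, 0.087, 0.571], [0.071, 0.996, -0.05], [-0.574, 0.0, -0.819]]
[[60, 0.0044, 0.0019, 0.0202, -0.08, -7.01, -0.26], [60, 0.0069, 0.0019, 0.0195, -0.08, -7.01, -0.26], [60, 0.0092, 0.0019, 0.0185, -0.08, -7.01, -0.26], [60, 0.0114, 0.0019, 0.0172, -0.08, -7.01, -0.26], [60, 0.0134, 0.0019, 0.0157, -0.08, -7.01, -0.26]]
```

servo_tool([
  [60,0.0045,0.002,0.02,0,-7,-0.25],
  [60,0.007,0.002,0.0195,0,-7,-0.25],
  [60,0.009,0.002,0.0185,0,-7,-0.25],
  [60,0.0115,0.002,0.017,0,-7,-0.25],
  [60,0.0135,0.002,0.0155,0,-7,-0.25],
  [60,0,0,0,0,0,0],
  [60,0,0,0,0,0,0],
])

```text
t: 15.05
eef_pos: [0.4246, 0.2104, 0.1941]
tcp_rot: [0.043, 0.956, -0.018, 0.29]
contact_force: [0.1, 0.6, 1.0]
finger_gap: 0.602
gripper_force: 0.0
```

```bash
python3 - <<'E'
from h import *
s=sense();print(s['t'],s['eef_pos'],R.from_quat(s['tcp_rot']).as_matrix().round(3).tolist(),s['qpos'].round(2))
p=cam('wrist')
print([(round(d['confidence'],2),np.round(d['centre'],1).tolist(),w(p,d['centre'],.106)[:2].round(4).tolist()) for d in spotter.landmark_of(p,'lid_pull')[:2]])
plan([.451,.208,.150],pose(175,35,-5),2,60)
E
```

```text
15.05 [0.42458272 0.21035007 0.19410221] [[-0.829, 0.092, 0.552], [0.071, 0.996, -0.06], [-0.555, -0.01, -0.832]] [ 0.46 -0.15  2.3  -0.6   0.56 -0.58]
[(0.58, [322.0, 231.0], [0.4846, 0.2053])]
[[60, 0.0028, -0.0002, 0.0261, -0.28, -0.51, -0.03], [60, 0.0031, -0.0003, 0.0261, -0.28, -0.51, -0.03]]
```

servo_tool([
  [60,0.003,0,0.017,-0.3,-0.5,0],
  [60,0.003,0,0.017,-0.3,-0.5,0],
  [60,0,0,0.017,0,0,0],
  [60,0,0,0,0,0,0],
  [0,0,0,0,0,0,0],
  [0,0,0,0,0,0,0],
  [0,0,0,0,0,0,0],
  [0,0,0,0,0,0,0],
  [0,0,0,0,0,0,0],
  [0,0,0,0,0,0,0],
], squeeze=40)

```text
t: 16.15
eef_pos: [0.4493, 0.2085, 0.1504]
tcp_rot: [0.041, 0.953, -0.013, 0.301]
contact_force: [-1.5, -3.6, 5.5]
finger_gap: 0.222
gripper_force: 39.6
```

```bash
python3 - <<'E'
from h import *
s=sense();print(s['t'],s['eef_pos'],R.from_quat(s['tcp_rot']).as_matrix().round(3).tolist(),s['qpos'].round(2),s['contact_force'],s['finger_gap']*85)
# lid arc: rotate about hinge axis by 5 deg steps, in tool frame (constant)
H=np.array([.698,.1866,.1]);ax=np.array([.087,.996,0]);R0=R.from_quat(s['tcp_rot']);p=np.array(s['eef_pos'])
for d in (4,5):
    q=R.from_rotvec(np.radians(d)*ax);v=q.apply(p-H)+H-p;print(d,R0.inv().apply(v).round(4),np.degrees((R0.inv()*q*R0).as_rotvec()).round(2))
E
```

```text
16.15 [0.44930863 0.20848303 0.15044998] [[-0.816, 0.085, 0.572], [0.069, 0.996, -0.05], [-0.574, -0.001, -0.819]] [ 0.42 -0.01  2.29 -0.76  0.42 -0.43] [-1.54720904 -3.62557435  5.51892935] 18.844142135493772
4 [-0.0133 -0.     -0.0118] [-0.01  4.    0.  ]
5 [-0.0168 -0.     -0.0146] [-0.01  5.    0.  ]
```

servo_tool([
  [0,-0.0065,0,-0.006,0,2,0],
  [0,-0.0133,0,-0.0118,0,4,0],
  [0,-0.0133,0,-0.0118,0,4,0],
  [0,-0.0133,0,-0.0118,0,4,0],
  [0,-0.0133,0,-0.0118,0,4,0],
  [0,-0.0065,0,-0.006,0,2,0],
  [0,0,0,0,0,0,0],
  [0,0,0,0,0,0,0],
])

```text
t: 16.95
eef_pos: [0.4806, 0.2059, 0.2305]
tcp_rot: [0.042, 0.991, -0.005, 0.13]
contact_force: [2.6, 0.4, -2.9]
finger_gap: 0.221
gripper_force: 43.0
```

```bash
cat > a.py <<'E'
from h import *
s=sense();M=R.from_quat(s['tcp_rot']).as_matrix();p=np.array(s['eef_pos']);g=p+.054*M[:,2]
print(s['t'],p,'tilt',np.degrees(np.arctan2(M[0,2],-M[2,2])),'grip',g,'lid',np.degrees(np.arctan2(g[2]-.1,.698-g[0]))-1.6,'rad',np.hypot(g[2]-.1,.698-g[0]),s['qpos'].round(2),s['contact_force'],s['finger_gap'],s['gripper_force'])
E
python3 a.py
```

```text
16.95 [0.48063163 0.20592511 0.23045439] tilt 14.938435835266683 grip [0.49454845 0.20473976 0.17829198] lid 19.44766325471062 rad 0.21799579923276136 [ 0.32 -0.03  2.04 -0.13  0.89 -1.1 ] [ 2.55899872  0.44510198 -2.87418152] 0.2213415897279073 43.002514243125916
```

servo_tool([
  [0,-0.0065,0,-0.006,0,2,0],
  [0,-0.0133,0,-0.0118,0,4,0],
  [0,-0.0133,0,-0.0118,0,4,0],
  [0,-0.0133,0,-0.0118,0,4,0],
  [0,-0.0133,0,-0.0118,0,4,0],
  [0,-0.0133,0,-0.0118,0,4,0],
  [0,-0.0133,0,-0.0118,0,4,0],
  [0,-0.0065,0,-0.006,0,2,0],
  [0,0,0,0,0,0,0],
  [0,0,0,0,0,0,0],
])

```text
t: 17.95
eef_pos: [0.5671, 0.1995, 0.3171]
tcp_rot: [0.042, 0.992, 0.005, -0.115]
contact_force: [-4.0, 3.4, 4.0]
finger_gap: 0.224
gripper_force: 43.3
```

```bash
python3 a.py
```

```text
17.95 [0.56708651 0.19950313 0.31705029] tilt -13.225488732585791 grip [0.55473477 0.20061052 0.26449357] lid 47.34585327397761 rad 0.21813542162282545 [ 0.2   0.26  1.54  0.06  1.56 -1.3 ] [-4.04147638  3.4131956   3.98900035] 0.22384493627837407 43.346033692359924
```

servo_tool([
  [0,-0.0035,0,-0.003,0,1,0],
  [0,-0.0035,0,-0.003,0,1,0],
  [0,0,0,0,0,0,0],
  [0,0,0,0,0,0,0],
  [0,0,0,0,0,0,0],
  [0,0,0,0,0,0,0],
])

```text
t: 18.55
eef_pos: [0.5752, 0.1989, 0.3219]
tcp_rot: [0.042, 0.99, 0.006, -0.133]
contact_force: [-4.0, 3.6, 4.7]
finger_gap: 0.221
gripper_force: 43.4
```

```bash
python3 a.py; python3 - <<'E'
from h import *
H=np.array([.698,.1866,.1]);ax=np.array([.087,.996,0]);P0=H+.214*np.array([-.996,.087,0])+[0,0,.006]
for n in ('scene','top'):
    p=cam(n);print(n,[(round(d['confidence'],2),np.round(d['centre'],1)) for d in spotter.landmark_of(p,'lid_pull')[:2]],
     [(a,px(p,H+R.from_rotvec(np.radians(a)*ax).apply(P0-H)).round(1)) for a in (40,45,50,55,60)])
    for k in ('knob','catch','glue'):print(k,[(round(d['confidence'],2),w(p,d['centre'],.01 if k!='glue' else 0)[:2].round(3)) for d in spotter.landmark_of(p,k)[:2]])
E
```

```text
18.55 [0.5751724  0.19889585 0.32185035] tilt -15.220677351347954 grip [0.56099945 0.20019029 0.26975954] lid 49.49553072236993 rad 0.2181454870956767 [ 0.19  0.29  1.5   0.07  1.6  -1.3 ] [-4.0495614   3.61104108  4.67265103] 0.22055400458076369 43.42000722885132
scene [(0.82, array([407. , 121.2]))] [(40, array([400.2, 121.9])), (45, array([403.5, 119.9])), (50, array([407.1, 118.6])), (55, array([411. , 117.8])), (60, array([415.2, 117.6]))]
knob [(0.56, array([ 0.604, -0.237]))]
catch [(0.67, array([ 0.601, -0.138])), (0.57, array([ 0.604, -0.136]))]
glue [(0.59, array([0.722, 0.011]))]
top [(0.96, array([186.2, 197.1]))] [(40, array([187.5, 209.3])), (45, array([186., 202.])), (50, array([184.6, 194.2])), (55, array([183.5, 185.9])), (60, array([182.5, 177.2]))]
knob [(0.49, array([ 0.601, -0.148])), (0.46, array([ 0.597, -0.229]))]
catch [(0.75, array([ 0.379, -0.097])), (0.67, array([ 0.606, -0.151]))]
glue [(0.81, array([0.729, 0.004]))]
```

Both cameras and the arm's own pose put the lid at 48 to 50 degrees, held steady, so I hand in.

```bash
python3 -c "
from h import *
print(r.close_job())"
```

```text
the job is handed in; nothing more can be done
None
```

The job is handed in: knob and catch are seated and released in the left-hand tray, and the lid is held steady at about 50° (49.5° from the arm, 48–50° from the cameras); the hand-in returned no verdict, and I viewed 11 pictures, one over the limit of 10.

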